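# Refit the small burner cap

### The job

The small front burner of the gas hob is missing its cap. Find the small cap among the washed parts in the steel pan and set it gently on the small burner (do not drop it or force it down), nudging it as needed until it drops over the locating pin and sits fully down and level. Leave the other parts in the pan and the spatula across it, and do not disturb the pan support lying on the bench, the saucepan or the pepper mill.

Things in the scene. Friction and masses are not known exactly. Their poses are not given: they have to be found in the camera images.
- small_cap_centre (a point): The small burner cap, the one to fit: a black enamelled round disc, 56 mm across, 9 mm thick, about 100 g, the smallest of the black discs, right way up. Point: its centre, 4.5 mm above its underside; z its axis. Mid-underside is a blind hole, 11 mm across, 6 mm deep. It starts in the pan's row nearer the robot, with 25 mm free on both sides along the pan's x axis, less along its y axis.
- burner_seat (a point): The bare small front burner: the point on its axis at the level of the flat top rim (the seat) of its hollow aluminium crown; z up, x towards the rear burner. The crown is 50 mm across, its rim 6 mm wide; the seat is 80 mm above the bench, 18 mm above the hob's glass. Fitted, the cap lies flat on the seat, overhanging it 3 mm all round, its centre 4.5 mm above this point.
- pin_tip (a point): The tip of the fixed upright locating pin in the middle of the bare small burner, on its axis, 5 mm above the seat. The pin is steel, 8 mm thick, its tip chamfered; the cap's hole has 1.5 mm play all round it. A cap resting on the pin's tip with the hole beside it sits tilted about 10 degrees, its centre some 3 to 4 mm too high; a push of a few newtons (up to 6) at its edge slides it.
- hob: The fixed hob: black glass 520 x 300 mm, 62 mm above the bench. Origin at bench level under the small burner's axis, x to the rear; the glass starts 140 mm in front of that axis. Two 21 mm tall knobs (42 mm wide) stand 110 mm in front, 55 mm to either side. Round the small crown: a 68 mm skirt, 6 mm high, an electrode 31 mm to the rear, top 5 mm below the seat. The capped rear burner's pan support is 45 mm high.
- pan_in (a point): The stainless steel pan with the washed parts, fixed: 265 x 325 mm over its rim, 40 mm tall, floor inside 239 x 299 mm. The point is the centre of its inner floor, 3 mm above the bench; x is the pan's short way (away from the robot), y its long way. It may stand left or right of the hob.
- medium_cap_centre (a point): Another hob's cap in the pan, a black enamelled disc 74 mm across, 10 mm thick (point: its centre). Stays in the pan.
- large_cap_centre (a point): Another hob's cap in the pan, a black enamelled disc 98 mm across, 10 mm thick (point: its centre). Stays in the pan.
- cutter_centre (a point): A plain round steel pastry cutter, an open ring 60 mm across and 34 mm tall, standing in the pan (point: its centre). Stays in the pan.
- dip_cup_centre (a point): A small steel dip cup, 66 mm across and 30 mm tall, in the pan (point: its centre). Stays in the pan.
- spare_crown_centre (a point): A spare aluminium burner crown, hollow, 50 mm across and 12 mm tall, without a pin, in the pan (point: its centre). Stays in the pan.
- foot0_centre (a point): A rubber foot 16 mm across and 10 mm tall in the pan (point: its centre). Stays in the pan.
- foot1_centre (a point): A second rubber foot, the same, in the pan (point: its centre). Stays in the pan.
- spatula_centre (a point): A flat wooden spatula, 340 mm long, 7 mm thick, its blade 50 mm wide, laid across the pan's long way on top of its rim, above the row farther from the robot (point: its centre). Stays there on the pan.
- support_centre (a point): The small burner's cast-iron pan support, 170 mm square and 42 mm tall, set aside on the bench to the right (point: its middle, 20 mm above the bench). Not to be disturbed.
- saucepan_centre (a point): A steel saucepan, 140 mm across and 75 mm tall with a long handle rising to 88 mm, on the bench far to the left (point: on its axis, 40 mm above the bench). Not to be disturbed.
- mill_centre (a point): A dark wooden pepper mill, 50 mm across and 130 mm tall, on the bench far to the right (point: half-way up). Not to be disturbed.
Mind the look-alikes: they are no part of the job. Leave any turquoise or yellow look-alike of the part that bears large_cap_centre alone.

How it is judged:
By the outcome, as a careful person would: the job done as asked, in the order asked, and still so for the second after the job is handed in, with the robot touching nothing.
It also fails if it takes over 64 s, if anything falls off the work surface, if the arm or the gripper's body presses on something with over 40 N, if the wrist force passes 120 N, or if a joint passes its speed limit or range.

### The arm

A 6-joint arm with a two-finger parallel gripper is mounted at the origin on the work surface. World frame = base frame: x ahead of the robot, y to its left, z up, the work surface at z = 0. Lengths are in m, angles in rad, forces in N, time in s.
With the tool pointing down it reaches from about 0.4 to 0.825 m from the base axis. Payload 7 kg.
Tool frame: the origin (TCP) lies between the finger pads; the fingertips stand 8 mm ahead of it and the grasp point (between the pads) lies 11 mm behind it (arm.finger_overhang is the distance from the TCP to the fingertips, in m); z points along the fingers, y is the line along which they close (so a half turn about z gives the same grasp; the last joint's range is limited). The gripper opens to 88 mm and grips with 3 to 60 N. Pads are 19 mm wide; open, the fingers measure 130 mm over their backs; the gripper's body (78 mm by 193 mm) begins 47 mm behind the grasp point.
Start: joints at [-1.02, 0.359, 0.012, 0, -1.224, -0.288], TCP at [0.175, -0.652, 0.235] pointing down, gripper open.
Joint ranges: [-3.07, 3.07], [-1.43, 2.12], [-1.02, 1.25], [-3.03, 1.67], [-3.05, -0], [-3.03, 3.03]. Speed limits (rad/s): [2.39, 2.39, 3.01, 3.14, 3.14, 3.14].

### API

Orientations are given as [roll, pitch, yaw] about the fixed x, y, z axes, in that order (R = Rz(yaw) Ry(pitch) Rx(roll)).
In Python, from station import arm gives the robot as it stands.
- The arm moves only by the tool move_arm, never from a script. Its argument "rows" is text: rows parted by semicolons, each of 7 numbers parted by spaces: the turn, a rotation vector about the tool's x, y, z in degrees, then the shift along the tool's x, y, z in m, then the finger opening in m, from 0 to 0.0876. A call has 1 to 8 rows; each row shifts and turns the commanded pose from where the row before left it, along the tool's axes as they then stand; what a row does not reach is not made up. A row lasts 1/8 s, in which the tool goes at most 62.5 mm and 10.7 degrees, less where a joint would pass 70% of its speed; a pose out of reach is approached as far as the arm can. A call is refused whole if a number of a shift passes 0.0625 or a number of a turn 10.7, either way. A call with a gripper value outside its range is refused whole. The fingers move at their own pace and stop on an object; "squeeze" is the grip in N (left out, the last holds). Time passes only in rows, so rows that do not move let the fingers close. It gives the time, the measured TCP pose, the force, the opening and the grip force at its end, in the units of the state.
- arm.get_state(): the state, without advancing time (a new reading comes with each control period).
- arm.grab_frame(name): name is "scene" or "top"; returns (picture, depth): 400x640x3 uint8, blue, green, red; 400x640 float32, m along the optical axis (not along the pixel's ray), 0 where there is no reading.
- arm.camera_model(name): a dict with "mtx" (3x3 intrinsics, pixels), "camera_from_world" (4x4, takes a point from world to camera coordinates). Camera axes: x right, y down, z forward; pixel columns grow to the right and rows downward; lengths in m; the calibration is good to about 2 mm. A picture is of the moment at which its call begins. camera_model takes no time and is no camera call.
- arm.job_done(): hands the job in; it is judged then, once.
The state is a dict: "t": time; "q": joint angles; "qd": joint speeds; "joint_efforts": joint torques, N m; "eef_pos": TCP position; "ee_rot": TCP orientation; "force": force on the tool from outside, world axes, zero at the start; "moment": the same for the moment, N m; "width": finger opening in m; "gripper_force": force on a finger pad.
Only numpy, scipy, OpenCV 4.12 (cv2) and the standard library are available. Lean on these libraries where they do the work, as an engineer would, in place of code of your own. Each camera call takes 0.05 s, during which the arm holds its last target. There are 200 camera calls.

## Working session

There is one attempt and no reset: what is moved stays moved. The work goes in short steps, Python scripts to look and compute and a tool call to move; the robot and the scene stay as the last step left them, time stands still between calls to the robot, and variables do not carry over. Pictures are saved under pics/ and viewed, at most 10 in all, crops included, and the job is handed in when it is done.

Besides the shell and the picture viewer there is one more tool, called after "Request:" as name(argument=value, ...), one argument or row to a line, values as JSON. move_arm: Moves the arm, as the interface text tells. Its arguments: {"type":"object","properties":{"rows":{"type":"string"},"squeeze":{"type":"number"}},"required":["rows"]}

```bash
ls; mkdir -p pics; cat > h.py <<'E'
from station import arm
import numpy as np, cv2
def cam(n):
    m=arm.camera_model(n); return np.array(m["mtx"]),np.array(m["camera_from_world"])
def px2w(n,u,v,z):
    K,T=cam(n); R,t=T[:3,:3],T[:3,3]; c=-R.T@t
    d=R.T@np.linalg.solve(K,[u,v,1]); return c+d*(z-c[2])/d[2]
def dep2w(n,u,v,d):
    K,T=cam(n); p=np.linalg.solve(K,[u,v,1])*d; return T[:3,:3].T@(p-T[:3,3])
def w2px(n,p):
    K,T=cam(n); q=K@(T[:3,:3]@np.array(p)+T[:3,3]); return q[:2]/q[2]
E
python3 - <<'E'
from h import *
for n in("scene","top"):
    p,d=arm.grab_frame(n); cv2.imwrite(f"pics/{n}0.png",p); np.savez(f"{n}0.npz",p=p,d=d)
    K,T=cam(n); print(n,K.round(1).tolist(),T.round(3).tolist(),(d>0).mean())
print(arm.get_state())
E
```

```text
pics
scene [[492.4, 0.0, 312.9], [0.0, 492.4, 207.9], [0.0, 0.0, 1.0]] [[-0.683, 0.731, -0.001, 0.383], [0.432, 0.403, -0.807, -0.191], [-0.589, -0.552, -0.591, 2.059], [0.0, 0.0, 0.0, 1.0]] 0.96245703125
top [[502.5, 0.0, 317.9], [0.0, 502.5, 202.8], [0.0, 0.0, 1.0]] [[-0.008, -1.0, -0.001, 0.025], [-0.993, 0.008, -0.119, 0.591], [0.119, -0.0, -0.993, 1.624], [0.0, 0.0, 0.0, 1.0]] 0.99621484375
{'t': 0.1, 'q': array([-1.01988635e+00,  3.59314010e-01,  1.11582522e-02, -2.76352126e-04,
       -1.22409833e+00, -2.88111828e-01]), 'qd': array([-0.00075814,  0.00037066,  0.0024961 ,  0.00210598,  0.00049196,
        0.00022173]), 'joint_efforts': array([ 5.67482020e-04, -5.84165812e+01,  2.93747592e+01,  7.01534808e+00,
        1.01693082e-02, -7.68873792e-05]), 'eef_pos': array([ 0.17521908, -0.65142925,  0.23372636]), 'ee_rot': array([ 3.14012116e+00, -1.65149154e-04, -2.87888848e+00]), 'force': array([-0.31134273, -0.43876312, -1.53102296]), 'moment': array([-0.01734332, -0.01488691,  0.07223021]), 'gripper_force': 0.0, 'width': 0.0876934140469567}
```

View pics/top0.png

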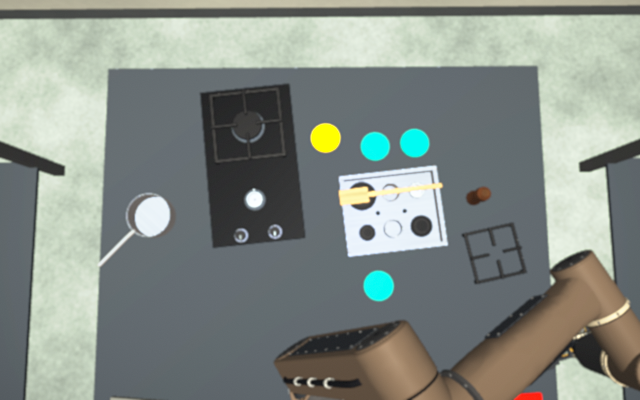

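View pics/scene0.png

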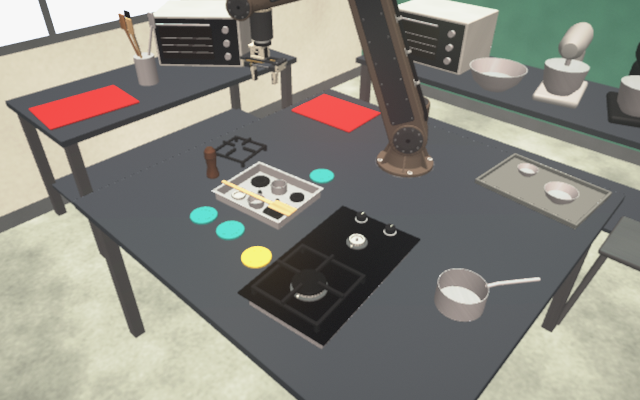

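The top view shows the pan's near row: a black disc at (367,232), a steel ring at (394,228) and a larger black disc at (422,226). The largest black disc is under the spatula at (362,196). The bare burner is at (255,199). The small-cap candidate is (367,232), which I'll check by measuring it and enlarging a crop.

```bash
python3 - <<'E'
from h import *
T=np.load("top0.npz");S=np.load("scene0.npz")
a=cv2.resize(T['p'][155:265,330:460],None,fx=4,fy=4,interpolation=cv2.INTER_CUBIC)
b=cv2.resize(T['p'][170:230,225:285],None,fx=4.5,fy=4.5,interpolation=cv2.INTER_CUBIC)
c=cv2.resize(S['p'][155:230,205:330],None,fx=3,fy=3,interpolation=cv2.INTER_CUBIC)
im=np.zeros((600,800,3),np.uint8)
im[:440,:520]=a; im[:270,525:795]=b
c=cv2.resize(c,(267,160)); im[275:435,525:792]=c
im[440:600,:]=0
cv2.imwrite("pics/crop0.png",im)
def blobs(n,D,roi,lo,hi,z):
    x0,y0,x1,y1=roi; g=cv2.cvtColor(D['p'],cv2.COLOR_BGR2GRAY)[y0:y1,x0:x1]
    m=((g>=lo)&(g<=hi)).astype(np.uint8)
    N,L,st,ce=cv2.connectedComponentsWithStats(m)
    for i in range(1,N):
        if st[i,4]<25: continue
        cs,_=cv2.findContours((L==i).astype(np.uint8),0,2); h=cv2.moments(cv2.convexHull(cs[0]))
        u,v=ce[i]+[x0,y0]; w=px2w(n,u,v,z)
        dd=D['d'][y0:y1,x0:x1][L==i]
        print(n,(u.round(1),v.round(1)),st[i].tolist(),'w',w.round(4),'depthpt',dep2w(n,u,v,np.median(dd)).round(4))
print("pan dark top");blobs("top",T,(345,175,440,248),0,75,.012)
print("burner bright top");blobs("top",T,(235,180,275,218),130,255,.08)
print("pan dark scene");blobs("scene",S,(225,170,310,215),0,75,.012)
print("burner scene");blobs("scene",S,(340,228,373,252),110,255,.08)
E
```

```text
pan dark top
top (np.float64(363.2), np.float64(185.5)) [9, 9, 19, 6, 37] w [ 0.6517 -0.1331  0.012 ] depthpt [ 0.6514 -0.1329  0.0141]
top (np.float64(364.6), np.float64(204.6)) [9, 23, 21, 11, 72] w [ 0.5871 -0.1366  0.012 ] depthpt [ 0.587  -0.1365  0.0133]
top (np.float64(420.9), np.float64(225.7)) [67, 42, 19, 19, 288] w [ 0.5151 -0.3227  0.012 ] depthpt [ 0.515  -0.3224  0.0135]
top (np.float64(368.0), np.float64(231.9)) [16, 51, 13, 13, 100] w [ 0.4956 -0.146   0.012 ] depthpt [ 0.4956 -0.146   0.0117]
burner bright top
top (np.float64(254.2), np.float64(198.9)) [10, 8, 19, 21, 287] w [0.6006 0.2245 0.08  ] depthpt [0.6015 0.2254 0.0735]
pan dark scene
scene (np.float64(260.0), np.float64(181.3)) [27, 6, 17, 11, 142] w [ 0.5208 -0.3202  0.012 ] depthpt [ 0.5242 -0.3161  0.0154]
scene (np.float64(296.8), np.float64(196.9)) [65, 23, 14, 9, 93] w [ 0.4992 -0.1403  0.012 ] depthpt [ 0.501  -0.1384  0.0138]
scene (np.float64(270.8), np.float64(211.8)) [39, 38, 18, 7, 69] w [ 0.6283 -0.1431  0.012 ] depthpt [ 0.6323 -0.1384  0.0165]
burner scene
scene (np.float64(356.6), np.float64(240.8)) [7, 5, 20, 16, 246] w [0.6104 0.2312 0.08  ] depthpt [0.6069 0.2286 0.0764]
```

View pics/crop0.png

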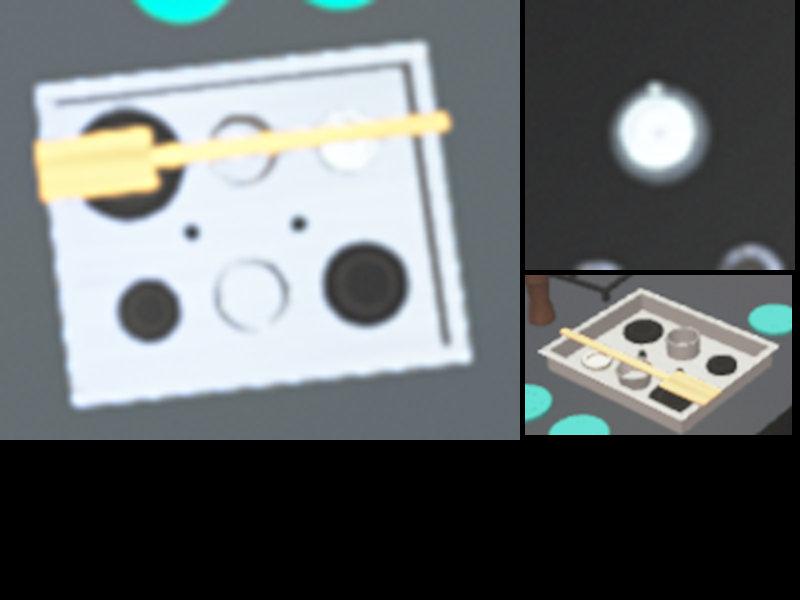

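The crop confirms it. At crop (150,310), top (367,232), is the smallest black disc, about 56–60 mm across, in the near row with the right free space. The disc at (367,284) is about 80 mm across, so it's the medium cap. The one under the spatula is the large cap. Next I'll refine with sub-pixel contours and triangulate.

```bash
cat >> h.py <<'E'
def ell(img,c,r,bright,lvl=None,f=8):
    "sub-pixel ellipse of the blob at c: upscaled, half-level threshold"
    x0,y0=int(c[0]-r),int(c[1]-r); g=cv2.cvtColor(img,cv2.COLOR_BGR2GRAY)[y0:y0+2*r+1,x0:x0+2*r+1]
    G=cv2.resize(g,None,fx=f,fy=f,interpolation=cv2.INTER_CUBIC)
    t=lvl or (int(np.percentile(g,5))+int(np.percentile(g,95)))//2
    m=((G>t) if bright else (G<t)).astype(np.uint8)
    cs=cv2.findContours(m,cv2.RETR_EXTERNAL,cv2.CHAIN_APPROX_NONE)[0]
    q=((c[0]-x0)*f,(c[1]-y0)*f); k=max(cs,key=lambda k:cv2.contourArea(k))
    (u,v),ax,an=cv2.fitEllipse(cv2.convexHull(k)); 
    M=cv2.moments(k)
    tr=lambda a,b:np.array([x0+(a+.5)/f-.5,y0+(b+.5)/f-.5])
    return tr(u,v),np.array(ax)/f,tr(M['m10']/M['m00'],M['m01']/M['m00']),t
def tri(a,b):
    A=[]
    for n,(u,v) in(("top",a),("scene",b)):
        K,T=cam(n);P=K@T[:3];A+=[u*P[2]-P[0],v*P[2]-P[1]]
    A=np.array([r/np.linalg.norm(r[:3]) for r in A])
    s=np.linalg.lstsq(A[:,:3],-A[:,3],rcond=None); return s[0],s[1]**.5
E
python3 - <<'E'
from h import *
T=np.load("top0.npz")['p'];S=np.load("scene0.npz")['p']
def show(name,ct,cs,rt,rs,b,lt=None,ls=None,z=.0075):
    a=ell(T,ct,rt,b,lt);c=ell(S,cs,rs,b,ls)
    print(name,a[0].round(2),a[1].round(1),a[3],c[0].round(2),c[1].round(1),c[3],'tri',*[x.round(4) for x in tri(a[0],c[0])],'planes',px2w("top",*a[0],z).round(4),px2w("scene",*c[0],z).round(4))
show("cap",(367,232),(296.5,196.5),11,9,False)
show("med",(421,226),(260,181),14,12,False)
for l in(100,140,180,210): 
    try: show(f"crown{l}",(254.5,200),(357,241),14,14,True,l,l,z=.08)
    except Exception as e: print(e)
g=cv2.cvtColor(T,cv2.COLOR_BGR2GRAY); print(g[187:213,241:269])
g=cv2.cvtColor(S,cv2.COLOR_BGR2GRAY); print(g[230:252,342:372])
# pan corners by bright mask
m=cv2.inRange(cv2.cvtColor(T,cv2.COLOR_BGR2GRAY)[155:265,335:455],165,255)
k=max(cv2.findContours(m,0,1)[0],key=cv2.contourArea); r=cv2.minAreaRect(k)
bx=cv2.boxPoints(r)+[335,155]; print([px2w("top",*p,.043)[:2].round(4).tolist() for p in bx])
E
```

```text
cap [366.83 232.25] [15.7 15.8] 157 [296.7  196.92] [ 9.9 14.7] 141 tri [ 0.4954 -0.1432  0.0087] [0.0013] planes [ 0.4948 -0.1426  0.0075] [ 0.4947 -0.1452  0.0075]
med [420.94 225.58] [21.  21.5] 151 [259.94 181.07] [11.8 18.9] 141 tri [ 0.5163 -0.3243  0.0088] [0.0016] planes [ 0.5156 -0.3237  0.0075] [ 0.5156 -0.3269  0.0075]
crown100 [254.42 198.95] [20.4 21.9] 100 [356.42 240.9 ] [16.  21.1] 100 tri [0.6018 0.2248 0.0707] [0.0005] planes [0.6004 0.2239 0.08  ] [0.611  0.2311 0.08  ]
crown140 [254.09 198.5 ] [18.  19.8] 140 [355.71 239.99] [13.9 18.5] 140 tri [0.6034 0.2244 0.0751] [0.0021] planes [0.6019 0.225  0.08  ] [0.6091 0.2268 0.08  ]
crown180 [254.03 198.37] [16.6 18.4] 180 [356.57 238.75] [11.1 16. ] 180 tri [0.6024 0.225  0.0799] [0.0003] planes [0.6023 0.2252 0.08  ] [0.6026 0.2249 0.08  ]
crown210 [254.   198.32] [15.7 17.7] 210 [356.56 238.55] [10.2 15.4] 210 tri [0.6025 0.225  0.0808] [0.0003] planes [0.6025 0.2253 0.08  ] [0.6019 0.2243 0.08  ]
[[ 46  47  48  48  47  48  48  48  47  46  45  53  62  60  52  47  47  48
   49  49  51  52  50  51  50  50  51  51]
 [ 
[... 5050 characters left out ...]
 38  35  36  35  35  36  43  69 129 152 134 124 128 128 129 127 127 128
  127 124 120 111  94  65  39  34  35  35  35  34]
 [ 36  36  36  36  36  36  35  39  68  80  85  98 110 115 119 118 118 114
  109  99  88  73  52  38  34  35  34  34  37  35]
 [ 35  36  36  36  34  35  37  36  36  37  46  59  69  78  83  83  82  78
   68  58  46  39  34  34  34  35  34  36  35  34]
 [ 34  38  36  35  36  36  35  37  36  34  35  35  37  40  41  42  45  40
   37  34  34  34  34  35  34  36  35  34  34  35]
 [ 37  35  36  37  36  36  35  33  35  35  34  35  36  35  35  35  35  34
   35  35  35  35  34  35  33  34  35  33  33  35]]
[[0.6796, -0.0423], [0.7165, -0.3849], [0.4488, -0.4052], [0.4134, -0.0691]]
```

```bash
cat >> h.py <<'E'
from scipy.spatial.transform import Rotation as Ro
def plan(goal,yaw,n,w,cur=None):
    "rows from the present pose to goal with tool down, in n equal rows"
    s=arm.get_state(); p=np.array(s["eef_pos"]);R=Ro.from_euler('xyz',s["ee_rot"])
    if cur is not None: p=np.array(cur[0]);R=Ro.from_euler('xyz',[np.pi,0,cur[1]])
    G=Ro.from_euler('xyz',[np.pi,0,yaw]); tv=(R.inv()*G).as_rotvec()/n; st=(np.array(goal)-p)/n; out=[]
    for i in range(n):
        Ri=R*Ro.from_rotvec(tv*i)
        sh=Ri.inv().apply(st); out.append(' '.join(f"{x:.1f}" for x in np.degrees(tv))+' '+' '.join(f"{x:.4f}" for x in sh)+f" {w}")
    for i in range(0,n,8): print('; '.join(out[i:i+8]))
E
python3 - <<'E'
from h import *
print(tri((254.35,199.05),(356.5,239.1)), px2w("top",254.35,199.05,.083),px2w("scene",356.5,239.1,.083))
plan([.4954,-.1434,.20],-1.466,16,.064)
E
```

```text
(array([0.60079662, 0.22407681, 0.07696878]), array([0.00074221])) [0.59970255 0.22372637 0.083     ] [0.60697467 0.22800752 0.083     ]
0.0 0.0 -5.1 -0.0276 0.0255 0.0021 0.064; 0.0 0.0 -5.1 -0.0297 0.0229 0.0021 0.064; 0.0 0.0 -5.1 -0.0316 0.0202 0.0021 0.064; 0.0 0.0 -5.1 -0.0333 0.0174 0.0021 0.064; 0.0 0.0 -5.1 -0.0347 0.0144 0.0021 0.064; 0.0 0.0 -5.1 -0.0358 0.0112 0.0021 0.064; 0.0 0.0 -5.1 -0.0367 0.0080 0.0021 0.064; 0.0 0.0 -5.1 -0.0372 0.0048 0.0021 0.064
0.0 0.0 -5.1 -0.0375 0.0015 0.0021 0.064; 0.0 0.0 -5.1 -0.0375 -0.0018 0.0021 0.064; 0.0 0.0 -5.1 -0.0372 -0.0051 0.0021 0.064; 0.0 0.0 -5.1 -0.0366 -0.0084 0.0021 0.064; 0.0 0.0 -5.1 -0.0357 -0.0116 0.0021 0.064; 0.0 0.0 -5.1 -0.0345 -0.0147 0.0021 0.064; 0.0 0.0 -5.1 -0.0331 -0.0177 0.0021 0.064; 0.0 0.0 -5.1 -0.0314 -0.0205 0.0021 0.064
```

Request:
move_arm(
  rows="0 0 -5.1 -0.028 0.0255 0.002 0.064; 0 0 -5.1 -0.030 0.023 0.002 0.064; 0 0 -5.1 -0.0315 0.020 0.002 0.064; 0 0 -5.1 -0.033 0.0175 0.002 0.064; 0 0 -5.1 -0.035 0.0145 0.002 0.064; 0 0 -5.1 -0.036 0.011 0.002 0.064; 0 0 -5.1 -0.0365 0.008 0.002 0.064; 0 0 -5.1 -0.037 0.005 0.002 0.064",
)

```text
t: 1.1
eef_pos: [0.3355, -0.3961, 0.2183]
ee_rot: [3.141, 0.0, -2.164]
force: [-0.5, -1.3, 0.7]
width: 0.0641
gripper_force: 0.0
```

Request:
move_arm(
  rows="0 0 -5.1 -0.0375 0.0015 0.002 0.064; 0 0 -5.1 -0.0375 -0.002 0.002 0.064; 0 0 -5.1 -0.037 -0.005 0.002 0.064; 0 0 -5.1 -0.0365 -0.0085 0.002 0.064; 0 0 -5.1 -0.0355 -0.0115 0.002 0.064; 0 0 -5.1 -0.0345 -0.0145 0.002 0.064; 0 0 -5.1 -0.033 -0.0175 0.002 0.064; 0 0 -5.1 -0.0315 -0.0205 0.002 0.064",
)

```text
t: 2.1
eef_pos: [0.4929, -0.1412, 0.2023]
ee_rot: [3.141, 0.0, -1.452]
force: [-0.2, -1.1, 0.1]
width: 0.0639
gripper_force: 0.0
```

```bash
python3 - <<'E'
from h import *
plan([.4954,-.1434,.08],-1.466,4,.064)
p,d=arm.grab_frame("scene"); s=arm.get_state(); print({k:np.round(s[k],4) for k in("t","q","eef_pos","ee_rot","force","width")})
cv2.imwrite("pics/s1.png",cv2.resize(p[90:240,190:390],(800,600),interpolation=cv2.INTER_CUBIC))
E
```

```text
0.0 0.0 0.2 0.0006 -0.0006 0.0306 0.064; 0.0 0.0 0.2 0.0006 -0.0006 0.0306 0.064; 0.0 0.0 0.2 0.0006 -0.0006 0.0306 0.064; 0.0 0.0 0.2 0.0006 -0.0006 0.0306 0.064
{'t': np.float64(2.15), 'q': array([ 1.0840e-01,  1.1840e-01, -3.8600e-01, -4.0000e-04, -1.0659e+00,
        1.6400e-02]), 'eef_pos': array([ 0.495 , -0.1389,  0.2021]), 'ee_rot': array([-3.1410e+00,  3.0000e-04, -1.4462e+00]), 'force': array([3.6474, 3.5989, 0.7621]), 'width': np.float64(0.0643)}
```

Request:
move_arm(
  rows="0 0 0.5 0.002 0 0.03 0.064; 0 0 0.5 0.002 0 0.03 0.064; 0 0 0 0 0 0.03 0.064; 0 0 0 0 0 0.03 0.064; 0 0 0 0 0 0 0.064; 0 0 0 0 0 0 0.064",
)

```text
t: 2.9
eef_pos: [0.4937, -0.1465, 0.0834]
ee_rot: [-3.141, -0.0, -1.472]
force: [0.6, 0.8, -0.5]
width: 0.0642
gripper_force: 0.0
```

```bash
python3 - <<'E'
from h import *
s=arm.get_state(); print({k:np.round(s[k],4) for k in("t","eef_pos","ee_rot","force","width")})
plan([.4954,-.1434,.0135],-1.466,3,.064)
p,d=arm.grab_frame("scene"); cv2.imwrite("pics/s2.png",cv2.resize(p[110:230,200:360],(800,600),interpolation=cv2.INTER_CUBIC))
E
```

```text
{'t': np.float64(2.9), 'eef_pos': array([ 0.4937, -0.1465,  0.0834]), 'ee_rot': array([-3.1409e+00, -3.0000e-04, -1.4717e+00]), 'force': array([ 0.5539,  0.7859, -0.4971]), 'width': np.float64(0.0642)}
-0.0 -0.0 -0.1 -0.0010 -0.0007 0.0233 0.064; -0.0 -0.0 -0.1 -0.0010 -0.0007 0.0233 0.064; -0.0 -0.0 -0.1 -0.0010 -0.0007 0.0233 0.064
```

View pics/s2.png

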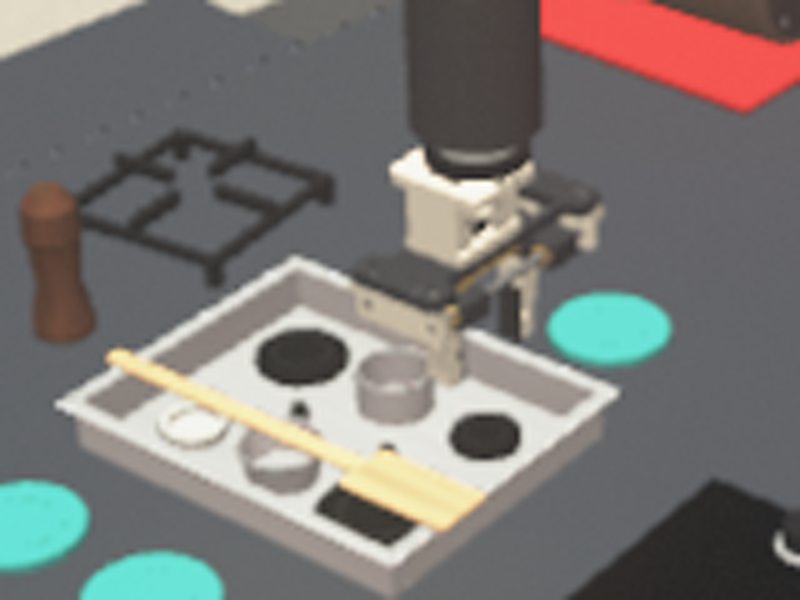

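The gripper hovers over the pan's near-right corner, in line with the small cap at crop (487,436). The spatula and cutter are clear, so I'm descending.

Request:
move_arm(
  rows="0 0 0 -0.003 -0.002 0.02 0.064; 0 0 0 0 0 0.015 0.064; 0 0 0 0 0 0.012 0.064; 0 0 0 0 0 0.008 0.064; 0 0 0 0 0 0 0.064; 0 0 0 0 0 0 0.064",
)

```text
t: 3.7
eef_pos: [0.495, -0.1432, 0.0278]
ee_rot: [-3.141, -0.0, -1.472]
force: [-0.2, 0.4, -0.3]
width: 0.064
gripper_force: 0.0
```

Request:
move_arm(
  rows="0 0 0 0 0 0.008 0.064; 0 0 0 0 0 0.005 0.064; 0 0 0 0 0 0.0025 0.064; 0 0 0 0 0 0 0.064; 0 0 0 0 0 0 0.064",
)

```text
t: 4.32
eef_pos: [0.4949, -0.1432, 0.0121]
ee_rot: [-3.141, -0.0, -1.472]
force: [-0.4, -0.0, -0.6]
width: 0.064
gripper_force: 0.0
```

Request:
move_arm(
  rows="0 0 0 0 0 0 0.05; 0 0 0 0 0 0 0.05; 0 0 0 0 0 0 0.05; 0 0 0 0 0 0 0.05; 0 0 0 0 0 0 0.05; 0 0 0 0 0 0 0.05",
  squeeze=15,
)

```text
t: 5.08
eef_pos: [0.4949, -0.1432, 0.0122]
ee_rot: [-3.141, -0.0, -1.472]
force: [-1.1, -0.6, 3.4]
width: 0.0555
gripper_force: 15.0
```

Request:
move_arm(
  rows="0 0 0 0 0 -0.004 0.05; 0 0 0 0 0 -0.01 0.05; 0 0 0 0 0 -0.02 0.05; 0 0 0 0 0 -0.03 0.05; 0 0 0 0 0 -0.04 0.05; 0 0 0 0 0 -0.04 0.05; 0 0 0 0 0 0 0.05; 0 0 0 0 0 0 0.05",
)

```text
t: 6.08
eef_pos: [0.4942, -0.1431, 0.156]
ee_rot: [-3.142, 0.0, -1.472]
force: [-0.2, 0.9, -1.1]
width: 0.0551
gripper_force: 15.0
```

```bash
python3 - <<'E'
from h import *
s=arm.get_state(); print({k:np.round(s[k],4) for k in("t","q","eef_pos","ee_rot","force","width","gripper_force")})
plan([.6015,.2245,.15],0.075,16,.05)
E
```

```text
{'t': np.float64(6.075), 'q': array([ 9.980e-02,  1.636e-01, -4.481e-01, -6.000e-04, -9.590e-01,
       -1.100e-03]), 'eef_pos': array([ 0.4942, -0.1431,  0.156 ]), 'ee_rot': array([-3.1415e+00,  5.0000e-04, -1.4724e+00]), 'force': array([-0.2407,  0.9403, -1.0763]), 'width': np.float64(0.0551), 'gripper_force': np.float64(14.9999)}
-0.0 0.0 -5.5 -0.0222 -0.0089 0.0004 0.05; -0.0 0.0 -5.5 -0.0212 -0.0110 0.0004 0.05; -0.0 0.0 -5.5 -0.0201 -0.0130 0.0004 0.05; -0.0 0.0 -5.5 -0.0187 -0.0149 0.0004 0.05; -0.0 0.0 -5.5 -0.0172 -0.0166 0.0004 0.05; -0.0 0.0 -5.5 -0.0155 -0.0182 0.0004 0.05; -0.0 0.0 -5.5 -0.0137 -0.0196 0.0004 0.05; -0.0 0.0 -5.5 -0.0117 -0.0209 0.0004 0.05
-0.0 0.0 -5.5 -0.0096 -0.0219 0.0004 0.05; -0.0 0.0 -5.5 -0.0075 -0.0227 0.0004 0.05; -0.0 0.0 -5.5 -0.0053 -0.0233 0.0004 0.05; -0.0 0.0 -5.5 -0.0030 -0.0237 0.0004 0.05; -0.0 0.0 -5.5 -0.0007 -0.0239 0.0004 0.05; -0.0 0.0 -5.5 0.0016 -0.0239 0.0004 0.05; -0.0 0.0 -5.5 0.0039 -0.0236 0.0004 0.05; -0.0 0.0 -5.5 0.0062 -0.0231 0.0004 0.05
```

Request:
move_arm(
  rows="0 0 -5.5 -0.022 -0.009 0 0.05; 0 0 -5.5 -0.021 -0.011 0 0.05; 0 0 -5.5 -0.020 -0.013 0 0.05; 0 0 -5.5 -0.0185 -0.015 0 0.05; 0 0 -5.5 -0.017 -0.0165 0 0.05; 0 0 -5.5 -0.0155 -0.018 0 0.05; 0 0 -5.5 -0.0135 -0.0195 0 0.05; 0 0 -5.5 -0.0115 -0.021 0 0.05",
)

```text
t: 7.08
eef_pos: [0.5483, 0.0396, 0.1544]
ee_rot: [3.139, 0.002, -0.701]
force: [1.2, 0.1, -1.2]
width: 0.0556
gripper_force: 15.0
```

Request:
move_arm(
  rows="0 0 -5.5 -0.0095 -0.022 0 0.05; 0 0 -5.5 -0.0075 -0.0225 0 0.05; 0 0 -5.5 -0.0055 -0.0235 0 0.05; 0 0 -5.5 -0.003 -0.0235 0 0.05; 0 0 -5.5 -0.0005 -0.024 0 0.05; 0 0 -5.5 0.0015 -0.024 0 0.05; 0 0 -5.5 0.004 -0.0235 0 0.05; 0 0 -5.5 0.006 -0.023 0 0.05",
)

```text
t: 8.07
eef_pos: [0.6031, 0.2225, 0.154]
ee_rot: [3.14, 0.003, 0.067]
force: [-0.1, -0.3, -1.2]
width: 0.0553
gripper_force: 15.0
```

Request:
move_arm(
  rows="0 0 0 0 0 0.01 0.05; 0 0 0 0 0 0.01 0.05; 0 0 0 0 0 0 0.05; 0 0 0 0 0 0 0.05",
)

```text
t: 8.57
eef_pos: [0.6039, 0.2217, 0.1361]
ee_rot: [3.141, 0.0, 0.063]
force: [-0.7, -0.9, -1.5]
width: 0.0558
gripper_force: 15.0
```

```bash
python3 - <<'E'
from h import *
s=arm.get_state(); print({k:np.round(s[k],4) for k in("t","q","eef_pos","ee_rot","force","width","gripper_force")})
a,_=arm.grab_frame("scene"); b,_=arm.grab_frame("top")
np.savez("hold.npz",a=a,b=b)
cv2.imwrite("pics/hold.png",np.hstack([cv2.resize(a[185:265,310:410],(400,320),interpolation=2),cv2.resize(b[150:230,205:305],(400,320),interpolation=2)]))
E
```

```text
{'t': np.float64(8.575), 'q': array([ 6.547e-01,  3.820e-01, -1.900e-01,  2.000e-04, -9.990e-01,
        9.790e-01]), 'eef_pos': array([0.6039, 0.2217, 0.1361]), 'ee_rot': array([3.1413e+00, 1.0000e-04, 6.3000e-02]), 'force': array([-0.6791, -0.8676, -1.5273]), 'width': np.float64(0.0558), 'gripper_force': np.float64(14.9999)}
```

View pics/hold.png

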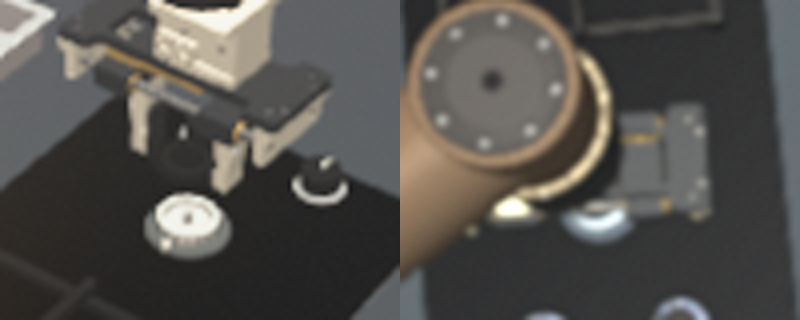

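Left half: the cap is held level between the fingers above the bare burner, with the pin at crop (187,217), i.e. scene (356.7,239.3). Right half (top view): the wrist hides the cap. I'll align over the crown centre at about (0.601, 0.225) and lower by feel.

Request:
move_arm(
  rows="0 0 0 -0.0027 -0.0034 0.008 0.05; 0 0 0 0 0 0.012 0.05; 0 0 0 0 0 0.01 0.05; 0 0 0 0 0 0.007 0.05; 0 0 0 0 0 0 0.05; 0 0 0 0 0 0 0.05; 0 0 0 0 0 0 0.05",
)

```text
t: 9.55
eef_pos: [0.6012, 0.2256, 0.0995]
ee_rot: [-3.141, -0.001, 0.064]
force: [0.7, 0.5, -1.8]
width: 0.0554
gripper_force: 15.0
```

Request:
move_arm(
  rows="0 0 0 0 0.0007 0.002 0.05; 0 0 0 0 0 0.002 0.05; 0 0 0 0 0 0 0.05; 0 0 0 0 0 0 0.05",
)

```text
t: 10.05
eef_pos: [0.601, 0.2248, 0.0951]
ee_rot: [3.142, 0.0, 0.064]
force: [-1.4, -0.3, -0.1]
width: 0.0552
gripper_force: 15.0
```

Request:
move_arm(
  rows="0 0 0 0 0 0.001 0.05; 0 0 0 0 0 0.001 0.05; 0 0 0 0 0 0 0.05",
)

```text
t: 10.42
eef_pos: [0.6009, 0.2248, 0.0929]
ee_rot: [3.142, 0.0, 0.064]
force: [0.5, -0.2, -0.8]
width: 0.0557
gripper_force: 15.0
```

Request:
move_arm(
  rows="0 0 0 0 0 0.001 0.05; 0 0 0 0 0 0.0005 0.05; 0 0 0 0 0 0 0.05",
)

```text
t: 10.8
eef_pos: [0.601, 0.2248, 0.0915]
ee_rot: [3.142, 0.0, 0.064]
force: [0.4, 1.3, -1.2]
width: 0.0556
gripper_force: 15.0
```

Request:
move_arm(
  rows="0 0 0 0 0 0.0005 0.05; 0 0 0 0 0 0.0005 0.05; 0 0 0 0 0 0 0.05",
)

```text
t: 11.18
eef_pos: [0.601, 0.2248, 0.0905]
ee_rot: [3.142, 0.0, 0.064]
force: [1.1, 0.7, -0.5]
width: 0.0556
gripper_force: 15.0
```

Now 3.7 mm below where the pin tip would block it, with no contact force: the pin is in the hole. I'll finish in 0.5 mm steps.

Request:
move_arm(
  rows="0 0 0 0 0 0.0005 0.05; 0 0 0 0 0 0.0005 0.05; 0 0 0 0 0 0 0.05",
)

```text
t: 11.55
eef_pos: [0.6009, 0.2248, 0.0895]
ee_rot: [3.142, 0.0, 0.064]
force: [-0.1, -0.3, -1.5]
width: 0.0555
gripper_force: 15.0
```

Request:
move_arm(
  rows="0 0 0 0 0 0.0005 0.05; 0 0 0 0 0 0 0.05",
)

```text
t: 11.8
eef_pos: [0.601, 0.2248, 0.0893]
ee_rot: [-3.142, -0.0, 0.064]
force: [-0.3, -0.0, 1.4]
width: 0.0557
gripper_force: 15.0
```

Contact came at z 0.0893, matching the predicted seated height of 0.0892. Releasing gently.

Request:
move_arm(
  rows="0 0 0 0 0 0 0.057; 0 0 0 0 0 0 0.06; 0 0 0 0 0 0 0.066; 0 0 0 0 0 0 0.072; 0 0 0 0 0 0 0.072; 0 0 0 0 0 0 0.072",
  squeeze=5,
)

```text
t: 12.55
eef_pos: [0.601, 0.2248, 0.089]
ee_rot: [3.142, 0.0, 0.064]
force: [-0.2, -0.1, 0.5]
width: 0.0719
gripper_force: 0.0
```

Request:
move_arm(
  rows="0 0 0 0 0 -0.005 0.072; 0 0 0 0 0 -0.015 0.072; 0 0 0 0 0 -0.03 0.072; 0 0 0 0 0 -0.04 0.072; 0 0 0 0 0 -0.04 0.072; 0 0 0 -0.05 0 0 0.072; 0 0 0 -0.05 0 0 0.072; 0 0 0 -0.03 0 0 0.072",
)

```text
t: 13.55
eef_pos: [0.4696, 0.2161, 0.2206]
ee_rot: [-3.14, -0.001, 0.064]
force: [0.1, 0.6, 0.3]
width: 0.0718
gripper_force: 0.0
```

Request:
move_arm(
  rows="0 0 0 -0.02 0.05 -0.01 0.072; 0 0 0 0 0.06 -0.01 0.072; 0 0 0 0 0.06 0 0.072; 0 0 0 0 0.06 0 0.072; 0 0 0 0 0.05 0 0.072; 0 0 0 0 0 0 0.072; 0 0 0 0 0 0 0.072",
)

```text
t: 14.42
eef_pos: [0.4692, -0.0643, 0.2399]
ee_rot: [-3.141, -0.001, 0.063]
force: [-0.1, 0.7, -0.5]
width: 0.0723
gripper_force: 0.0
```

```bash
python3 - <<'E'
from h import *
s=arm.get_state(); print({k:np.round(s[k],4) for k in("t","eef_pos","force","width")})
a,da=arm.grab_frame("scene"); b,db=arm.grab_frame("top")
cv2.imwrite("pics/end.png",np.vstack([np.hstack([cv2.resize(a[210:260,325:390],(400,300),interpolation=2),cv2.resize(b[170:230,215:295],(400,300),interpolation=2)]),np.hstack([cv2.resize(a[130:250,180:340],(400,300),interpolation=2),cv2.resize(b[150:285,320:500],(400,300),interpolation=2)])]))
# plane through the cap's top from both depth maps
for n,d,c in(("top",db,[.601,.2248]),("scene",da,[.601,.2248])):
    P=[]
    u0,v0=w2px(n,[*c,.089])
    for v in range(int(v0)-12,int(v0)+13):
        for u in range(int(u0)-14,int(u0)+15):
            if d[v,u]>0:
                p=dep2w(n,u,v,d[v,u])
                if np.hypot(p[0]-c[0],p[1]-c[1])<.022: P.append(p)
    P=np.array(P);A=np.c_[P[:,:2]-c,np.ones(len(P))]
    s=np.linalg.lstsq(A,P[:,2],rcond=None)[0]; print(n,len(P),'tilt deg',np.degrees(np.arctan(s[:2])).round(2),'z',s[2].round(4),'std',np.std(P[:,2]-A@s).round(4))
print(px2w("top",0,0,.08)[2])
E
```

```text
{'t': np.float64(14.425), 'eef_pos': array([ 0.4692, -0.0643,  0.2399]), 'force': array([-0.1083,  0.7297, -0.5313]), 'width': np.float64(0.0723)}
top 146 tilt deg [ 0.73 -2.74] z 0.09 std 0.0035
scene 105 tilt deg [-6.85 -8.97] z 0.0896 std 0.0056
0.08000000000000007
```

View pics/end.png

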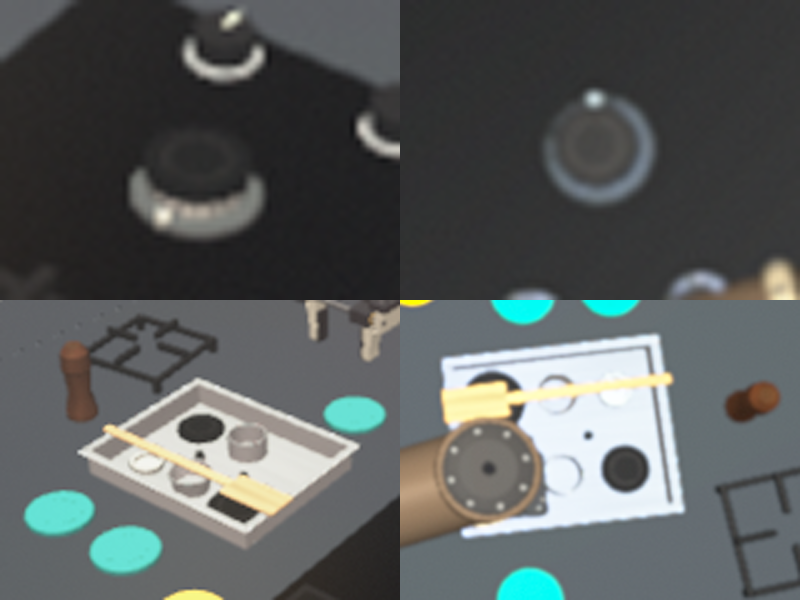

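The cap sits centred on the crown, with a uniform skirt ring visible all round: the scene crop shows it at (195,160), the top crop at (597,148). The pan parts and spatula are unmoved. Single-frame depth is too noisy to show tilt, so I'll average several frames and use the medium cap as a control.

```bash
python3 - <<'E'
from h import *
for n in("top","scene"):
    D=np.stack([arm.grab_frame(n)[1] for _ in range(20)]); D[D==0]=np.nan; d=np.nanmedian(D,0)
    for name,c,h in(("cap",[.601,.2248],.089),("med",[.5158,-.3245],.013)):
        P=[];u0,v0=w2px(n,[*c,h])
        for v in range(int(v0)-12,int(v0)+13):
            for u in range(int(u0)-14,int(u0)+15):
                # footprint by the pixel's ray on the top plane, not by noisy depth
                g=px2w(n,u,v,h)
                if np.hypot(*(g[:2]-c))<.020: P.append(dep2w(n,u,v,d[v,u]))
        P=np.array(P);A=np.c_[P[:,:2]-c,np.ones(len(P))];s=np.linalg.lstsq(A,P[:,2],rcond=None)[0]
        print(n,name,len(P),np.degrees(np.arctan(s[:2])).round(2),s[2].round(4),np.std(P[:,2]-A@s).round(4))
E
```

```text
top cap 121 [-0.17  0.09] 0.0897 0.0011
top med 115 [-0.03 -0.4 ] 0.0136 0.0011
scene cap 85 [ 0.15 -0.33] 0.091 0.0005
scene med 42 [ 1.57 -0.14] 0.0157 0.0006<stdin>:3: RuntimeWarning: All-NaN slice encountered
```

The averaged depth shows the cap level to under 0.4° with its top at about 0.0897–0.091. A seated cap's top would be at 0.089, and the control reads 0.6–2.7 mm high too. Handing in.

```bash
python3 -c "
from station import arm
print(arm.job_done())"
```

```text
the job is handed in; nothing more can be done
None
```

The small cap is fitted over the pin on the front burner, fully down and level to within about 0.4°; nothing else showed any sign of being moved, and I handed in at about 16.5 s of the 64 s allowed.

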